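# Fetch the backup drive from behind the bottles

## Task

Fetch the backup drive that is hemmed in by the three containers in the plywood caddy: first set all three containers upright on the grey mat, then stand the drive on its feet in the middle of the plain field of the blue mat, lengthwise along the mat. Only then put each container back upright in the very cell of the caddy it came from, so that all are back where they stood. Drop nothing, tip nothing over, and leave the tape dispenser, the screwdriver and the screw dish alone.

Things in the scene. Friction and masses are not known exactly. Their poses are not given: they have to be found in the camera images.
- drive: Desktop backup drive: black upright box with cooling slots and an aluminium strip on one end, 0.7 kg, on four 4 mm rubber feet. 36 mm thick along its x, 150 mm long along its y, 115 mm high in all. Origin: centre of its underside, at the bottom of the feet. Starts in the caddy's lane; grip it across the thickness near the top, at mid-length, once the containers are gone from beside it.
- alcohol_bottle: White plastic bottle of square section 64 x 64 mm, upright, 150 mm high in all, about 0.33 kg: body 104 mm high, shoulder up to 118 mm, then a round grey cap 32 mm in diameter, 118 to 150 mm above the underside, by which to lift it. Origin: centre of the underside; z up, x and y square to its sides.
- solvent_tin: Bare steel tin, 58 mm along its x, 64 mm along its y, upright, 136 mm high in all, about 0.34 kg: body 100 mm high, 36 mm wide collar up to 106 mm, then a round black cap 28 mm in diameter, 106 to 136 mm above the underside, by which to lift it. Origin: centre of the underside; z up.
- flux_jar: Brown glass jar of square section 62 x 62 mm, upright, 124 mm high in all, about 0.3 kg: body 92 mm high, neck up to 98 mm, then a wide round black lid 50 mm in diameter, 98 to 124 mm above the underside, by which to lift it. Origin: centre of the underside; z up, x and y square to its sides.
- caddy: Fixed open plywood caddy, 209 (x) x 170 (y) mm, floor 4 mm thick, walls 4 mm thick, 30 mm high; inner ribs 3 mm thick, tops 16 mm above bench. Origin: centre of underside. Drive's lane, 43 mm wide, along y at x=0. Three cells 76 (x) x 80 (y) mm: at x=-62.5, y=+41.5 and -41.5 (robot side), and at x=+62.5, y=0. In each stands one container, near its middle and square to it; which is where varies.
- blue_mat: Pale blue silicone repair mat, fixed, 3 mm thick: plain field 220 mm long (its x) and 140 mm wide (its y); at its +x end adjoins a strip of screw pockets, 36 mm wide, rims 8 mm above the bench. Origin: centre of the plain field, at bench level. Lies left or right of the caddy.
- grey_mat: Plain dark grey rubber mat, fixed, 3 mm thick, 290 mm long (along its x) and 140 mm wide (along its y), with two small press studs at its -x end. Origin: its centre, at bench level. It lies on the other side of the caddy from the blue mat.
- tape_dispenser: Grey desk tape dispenser, 150 x 58 mm and 96 mm high, heavy, standing to the right; leave it alone. Origin: centre of the underside.
- screwdriver: Screwdriver lying on the bench beyond the caddy, 170 mm long along its x, red handle; leave it alone. Origin: on its underside, near the middle.
- screw_dish: Small round steel dish of screws, 64 mm wide and 16 mm high, standing to the right, beyond the tape dispenser; leave it alone. Origin: centre of the underside.
Things that resemble listed ones, but are neither listed nor needed, are in the scene too. Several things have the shape of the drive; the one meant has the colours described above.

How it is judged:
By the outcome, as a careful person would: the job done as asked, in the order asked, and still so for the second after the job is handed in, with the robot touching nothing.
It also fails if it takes over 141 s, if anything falls off the work surface, if the arm or the gripper's body presses on something with over 40 N, if the wrist force passes 120 N, or if a joint passes its speed limit or range.

## Robot

A 6-joint arm with a two-finger parallel gripper is mounted at the origin on the work surface. World frame = base frame: x ahead of the robot, y to its left, z up, the work surface at z = 0. Lengths are in m, angles in rad, forces in N, time in s.
With the tool pointing down it reaches from about 0.35 to 0.85 m from the base axis. Payload 8.1 kg.
Tool frame: the origin (TCP) lies at the very end of the fingers, on their centre line; the grasp point (between the pads) lies 19 mm behind it; z points along the fingers, y is the line along which they close (so a half turn about z gives the same grasp; the last joint's range is limited). The gripper opens to 93 mm and grips with 3 to 60 N. Pads are 15 mm wide; open, the fingers measure 128 mm over their backs; the gripper's body (75 mm by 188 mm) begins 65 mm behind the grasp point.
Start: joints at [-1.21, 0.13, 1.488, -0, 1.523, -0.085], TCP at [0.259, -0.541, 0.219] pointing down, gripper open.
Joint ranges: [-2.96, 2.96], [-0.89, 2.26], [0.02, 2.5], [-1.34, 4.48], [0, 2.73], [-2.66, 2.66]. Speed limits (rad/s): [2.39, 2.39, 2.79, 3.14, 3.14, 3.14].

## Interface

Orientations are given as a rotation vector (axis times angle).
In Python, from plant import robot gives the robot as it stands.
- The arm moves only by the tool play_rows, never from a script. Its argument "deltas" is one flat list of numbers, 5 for each row, row after row: the shift along the tool's x, y, z in mm, then the turn about the tool's z in degrees, then the finger opening in mm, from 0 to 93. A call has 1 to 10 rows; each row shifts and turns the commanded pose from where the row before left it, along the tool's axes as they then stand; what a row does not reach is not made up. A row lasts 1/12 s, in which the tool goes at most 41.7 mm and 7.16 degrees, less where a joint would pass 70% of its speed; a pose out of reach is approached as far as the arm can. A call with a gripper value outside its range is refused whole. The fingers move at their own pace and stop on an object; "newtons" is the grip in N (left out, the last holds). Time passes only in rows, so rows that do not move let the fingers close. It gives the time, the measured TCP pose, the force, the opening and the grip force at its end, in the units of the state.
- robot.read_state(): the state, without advancing time (a new reading comes with each control period).
- robot.read_camera(name): name is "side" or "top"; returns a dict with "pixels" (480x640x3 uint8, blue, green, red), "mtx" (3x3 intrinsics, pixels), "eye" and "rotation" of the camera in the world. Camera axes: x right, y up, looking along -z (the intrinsics and any distortion apply to the point x, -y, -z); pixel columns grow to the right and rows downward; lengths in m; the calibration is good to about 2 mm. A picture is of the moment at which its call begins. There is no depth.
- robot.close_job(): hands the job in; it is judged then, once.
The state is a dict: "t": time; "q": joint angles; "dq": joint speeds; "joint_torque": joint torques, N m; "tool_pos": TCP position; "orientation": TCP orientation; "force": force on the tool from outside, world axes, zero at the start; "wrist_torque": the same for the moment, N m; "opening": finger opening in m; "gripper_force": force on a finger pad.
Only numpy, scipy, OpenCV 4.12 (cv2) and the standard library are available. Lean on these libraries where they do the work, as an engineer would, in place of code of your own. Each camera call takes 0.05 s, during which the arm holds its last target. There are 200 camera calls.

## Working session

There is one attempt and no reset: what is moved stays moved. The work goes in short steps, Python scripts to look and compute and a tool call to move; the robot and the scene stay as the last step left them, time stands still between calls to the robot, and variables do not carry over. Pictures are saved under pics/ and viewed, at most 14 in all, crops included, and the job is handed in when it is done.

Besides the shell and the picture viewer there is one more tool, called after "Request:" by a JSON object that holds its "method" and its "body", one argument or row to a line. play_rows: Moves the arm, as the interface text tells. Its arguments: {"type":"object","properties":{"deltas":{"type":"array"},"newtons":{"type":"number"}},"required":["deltas"]}

```bash
mkdir -p pics; ls; python3 - <<'E'
from plant import robot
import cv2,json
s=robot.read_state();print(s)
for n in("top","side"):
    c=robot.read_camera(n);cv2.imwrite(f"pics/{n}0.png",c["pixels"]);print(n,c["mtx"],c["eye"],c["rotation"],[k for k in c])
E
```

```text
pics
{'t': 0.0, 'q': array([-1.21038708e+00,  1.31144904e-01,  1.48929593e+00, -4.11426891e-07,
        1.52297787e+00, -8.54243116e-02]), 'dq': array([-0.00082185, -0.00102718,  0.00035578,  0.00188377, -0.00043583,
        0.00091209]), 'joint_torque': array([-1.12162284e-03, -5.59844005e+01, -4.91759562e+01,  7.67585356e-02,
        3.52681708e-02, -9.48330421e-05]), 'tool_pos': array([ 0.25853104, -0.54081197,  0.21758801]), 'orientation': array([-3.06209546e+00, -6.94128277e-01,  3.93549763e-04]), 'force': array([-0.29476877, -0.08101761, -0.07399591]), 'wrist_torque': array([-0.00101849, -0.01794237,  0.0156948 ]), 'gripper_force': 0.0, 'opening': 0.09285676144147637}
top [[439.47019246   0.         324.16035211]
 [  0.         439.47019246 233.69342257]
 [  0.           0.           1.        ]] [ 0.42320931 -0.12465994  1.00540911] [ 0.15333045 -0.10682166 -1.59202418] ['pixels', 'mtx', 'eye', 'rotation']
side [[606.30295572   0.         327.70261333]
 [  0.         606.30295572 241.82765707]
 [  0.           0.           1.        ]] [1.16161662 0.88236524 1.11247417] [0.28378126 1.06914193 2.41322556] ['pixels', 'mtx', 'eye', 'rotation']
```

View pics/top0.png

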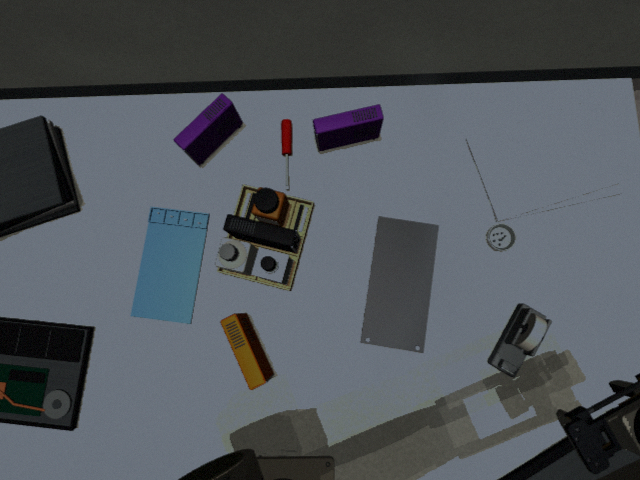

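View pics/side0.png

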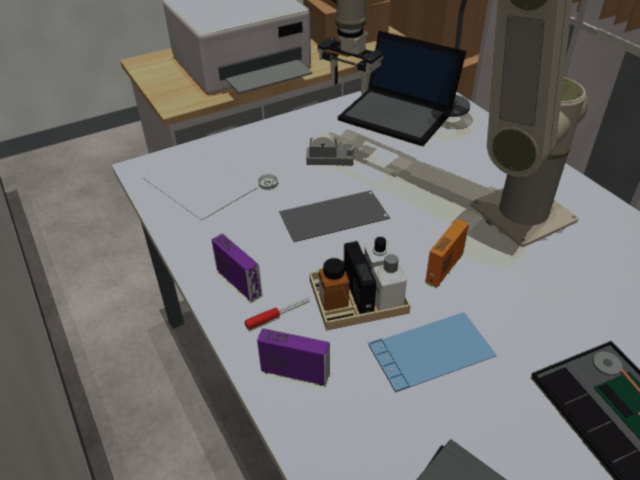

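The top view shows the caddy near (265,238), with the jar in the far cell, the bottle near-left and the tin near-right. The blue mat is at (172,265) with its pockets at the far end, and the grey mat is at (400,285). The orange and purple boxes are decoys. The side view agrees.

```bash
cat > h.py <<'E'
import numpy as np,cv2
from scipy.spatial.transform import Rotation as R
def ray(c,uv):
    uv=np.atleast_2d(np.array(uv,float)); M=R.from_rotvec(c["rotation"]).as_matrix(); K=c["mtx"]
    d=np.c_[(uv[:,0]-K[0,2])/K[0,0],-(uv[:,1]-K[1,2])/K[1,1],-np.ones(len(uv))]
    return np.array(c["eye"]),d@M.T
def plane(c,uv,z):
    e,d=ray(c,uv); return e+d*((z-e[2])/d[:,2])[:,None]
def proj(c,P):
    P=np.atleast_2d(P); M=R.from_rotvec(c["rotation"]).as_matrix(); p=(P-c["eye"])@M; K=c["mtx"]
    return np.c_[K[0,0]*p[:,0]/-p[:,2]+K[0,2], K[1,1]*-p[:,1]/-p[:,2]+K[1,2]]
def tri(c1,u1,c2,u2):
    e1,d1=ray(c1,u1);e2,d2=ray(c2,u2);d1=d1[0];d2=d2[0]
    s=np.linalg.lstsq(np.c_[d1,-d2],e2-e1,rcond=None)[0]
    a=e1+s[0]*d1;b=e2+s[1]*d2; return (a+b)/2,np.linalg.norm(a-b)
def blob(mask,roi):
    m=np.zeros_like(mask);x0,y0,x1,y1=roi;m[y0:y1,x0:x1]=mask[y0:y1,x0:x1]
    cs,_=cv2.findContours(m,cv2.RETR_EXTERNAL,cv2.CHAIN_APPROX_NONE)
    return max(cs,key=cv2.contourArea)
E
python3 - <<'E'
from h import *; from plant import robot
import pickle
t=robot.read_camera("top");s=robot.read_camera("side");pickle.dump((t,s),open("c0.pkl","wb"))
hsv=cv2.cvtColor(t["pixels"],cv2.COLOR_BGR2HSV)
b=blob(cv2.inRange(hsv,(90,70,60),(110,255,255)),(120,200,220,335))
g=blob(cv2.inRange(hsv,(0,0,60),(179,60,125)),(350,205,450,360))
for n,c in(("blue",b),("grey",g)):
    r=cv2.minAreaRect(plane(t,c[:,0],.003)[:,:2].astype(np.float32)*1000);print(n,r,len(c));
    print(cv2.boxPoints(r))
print(proj(t,[[0,0,0]]),proj(s,[[0,0,0],[.5,0,0]]))
a=cv2.resize(t["pixels"][170:310,195:335],None,fx=4,fy=4,interpolation=cv2.INTER_CUBIC)
d=cv2.resize(s["pixels"][225:335,300:420],None,fx=5,fy=5,interpolation=cv2.INTER_CUBIC)
cv2.imwrite("pics/ta.png",a);cv2.imwrite("pics/sa.png",d)
E
```

```text
blue ((530.8048095703125, 261.7132568359375), (142.6449432373047, 257.9305725097656), 81.78040313720703) 334
[[392.96753 209.56128]
 [648.24854 172.68561]
 [668.6421  313.86523]
 [413.36108 350.7409 ]]
grey ((479.5364990234375, -267.666748046875), (229.12289428710938, 348.3641357421875), 88.14641571044922) 880
[[ 301.74002 -376.53424]
 [ 649.9219  -387.80225]
 [ 657.333   -158.79926]
 [ 309.15112 -147.53125]]
[[284.5687901  511.89075635]] [[522.57297143 211.51848047]
 [378.1078139  274.85578712]]
```

View pics/ta.png

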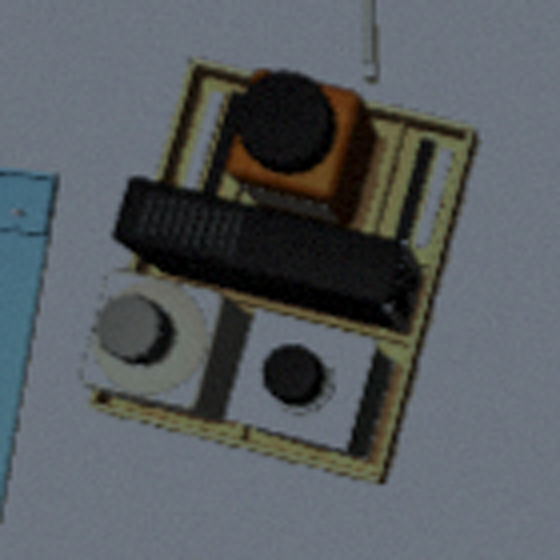

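View pics/sa.png

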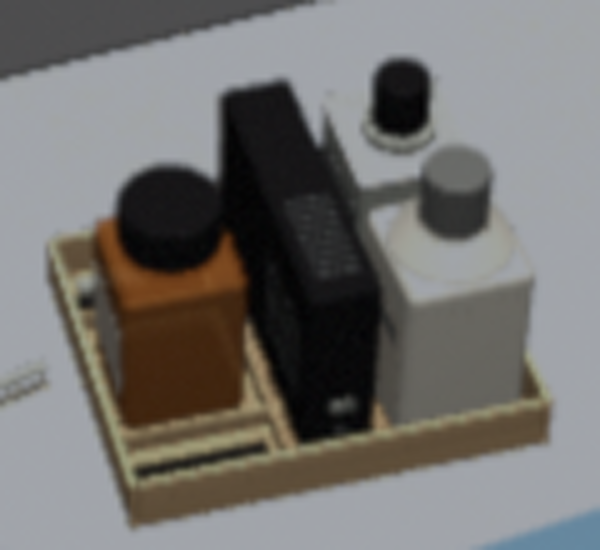

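The crops show the cap tops in the top crop at: jar (285,121), bottle (130,329), tin (293,374). The caddy rim corners are (193,62), (477,130), (383,482) and (95,400). The drive's top runs from (130,185) to (415,250), with its strip end on the right.

```bash
python3 - <<'E'
from h import *; import pickle
t,s=pickle.load(open("c0.pkl","rb"))
f=lambda p:(np.array(p,float)+.5)/4-.5+[195,170]
fs=lambda p:(np.array(p,float)+.5)/5-.5+[300,225]
np.set_printoptions(precision=1,suppress=True)
print("rim",plane(t,f([(193,62),(477,130),(383,482),(95,400)]),.030)*1000)
for n,p,q,z in(("jar",(285,121),(171,200),.128),("bot",(130,329),(456,165),.154),("tin",(293,374),(402,79),.140)):
    a=plane(t,f([p]),z);x,e=tri(t,f([p]),s,fs([q]));print(n,a*1000,"tri",x*1000,e*1000)
    # side view plane
    print("   side",plane(s,fs([q]),z)*1000)
# grey mat
v=cv2.cvtColor(t["pixels"],cv2.COLOR_BGR2GRAY)
print(v[285,400],v[285,470],v[230,400])
m=(v<(int(v[285,400])+int(v[285,470]))//2).astype(np.uint8)*255
c=blob(m,(345,200,455,365));r=cv2.minAreaRect(plane(t,c[:,0],.003)[:,:2].astype(np.float32)*1000);print(r,cv2.boxPoints(r))
# drive side view top corners
print("drive side",plane(s,fs([(222,92),(290,82),(378,285),(308,302)]),.119)*1000)
print("drive top",plane(t,f([(143,178),(415,240),(405,275),(127,206)]),.119)*1000)
E
```

```text
rim [[704.9  87.3  30. ]
 [659.7 -75.9  30. ]
 [461.8 -20.1  30. ]
 [511.2 141.   30. ]]
jar [[643.7  18.1 128. ]] tri [644.3  18.7 125.1] 0.38855541796852644
   side [[645.7  21.4 128. ]]
bot [[534.5  90.5 154. ]] tri [534.9  90.5 153.1] 0.6944963398623478
   side [[535.8  91.1 154. ]]
tin [[511.7  12.3 140. ]] tri [512.   13.2 135.3] 0.5390807302756899
   side [[514.9  17.5 140. ]]
68 109 62
((474.39581298828125, -265.8778076171875), (141.02090454101562, 290.200927734375), 79.62809753417969) [[ 319.  -309.1]
 [ 604.4 -361.4]
 [ 629.8 -222.6]
 [ 344.4 -170.4]]
drive side [[581.3 -38.1 119. ]
 [549.  -27.3 119. ]
 [588.4 108.8 119. ]
 [621.5 101.6 119. ]]
drive top [[617.8  93.6 119. ]
 [581.2 -47.4 119. ]
 [563.2 -42.  119. ]
 [603.3 101.7 119. ]]
```

Request:
{"method": "play_rows", "body": {
  "deltas": [0, 0, 0, 6.84, 60, 0, 0, 0, 6.84, 60, 0, 0, 0, 6.84, 60, 0, 0, 0, 6.84, 60, 0, 0, 0, 6.84, 60, 0, 0, 0, 6.84, 60, 4.9, -34, 0, 0, 60, 4.9, -34, 0, 0, 60, 4.9, -34, 0, 0, 60, 4.9, -34, 0, 0, 60],
  "newtons": 25
}}

```text
t: 1.03
tool_pos: [0.3141, -0.4141, 0.2182]
orientation: [-3.112, 0.425, 0.0]
force: [0.9, 0.5, -0.1]
opening: 0.0599
gripper_force: 0.0
```

Request:
{"method": "play_rows", "body": {
  "deltas": [4.9, -34, 0, 0, 60, 4.9, -34, 0, 0, 60, 4.9, -34, 0, 0, 60, 4.9, -34, 0, 0, 60, 4.9, -34, 0, 0, 60, 4.9, -34, 0, 0, 60, 4.9, -34, 0, 0, 60, 4.9, -34, 0, 0, 60, 4.9, -34, 0, 0, 60, 4.9, -34, 0, 0, 60]
}}

```text
t: 1.87
tool_pos: [0.4523, -0.0993, 0.2187]
orientation: [3.113, -0.424, 0.0]
force: [0.5, -1.0, 0.0]
opening: 0.0597
gripper_force: 0.0
```

Request:
{"method": "play_rows", "body": {
  "deltas": [4.7, -34.4, 0, 0, 60, 4.7, -34.4, 0, 0, 60, 4.7, -34.4, 0, 0, 60, 4.7, -34.4, 0, 0, 60, 4.7, -34.4, 0, 0, 60, 4.7, -34.4, 0, 0, 60, 0, 0, 15, 0, 60, 0, 0, 15, 0, 60, 0, 0, 0, 0, 60]
}}

```text
t: 2.62
tool_pos: [0.5324, 0.0911, 0.185]
orientation: [3.112, -0.421, -0.008]
force: [-0.4, 1.0, -0.3]
opening: 0.0601
gripper_force: 0.0
```

```bash
python3 - <<'E'
from h import *; from plant import robot
t=robot.read_camera("top");s=robot.read_camera("side")
a=cv2.resize(t["pixels"][170:310,195:335],None,fx=3,fy=3,interpolation=cv2.INTER_CUBIC)
d=cv2.resize(s["pixels"][195:335,300:420],None,fx=3,fy=3,interpolation=cv2.INTER_CUBIC)
cv2.imwrite("pics/b1.png",np.hstack([a,d]))
E
```

```text
(no output)
```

View pics/b1.png

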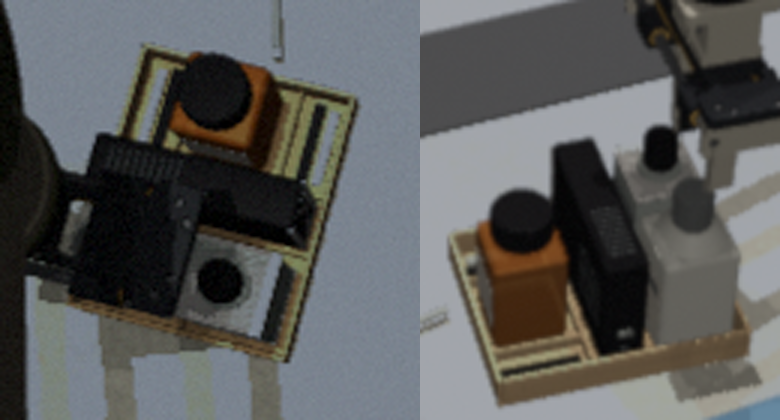

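The gripper's fingers straddle the bottle cap with room on both sides. In the side crop the cap is at (693,200) and the fingers are above it.

Request:
{"method": "play_rows", "body": {
  "deltas": [0, 0, 10, 0, 60, 0, 0, 10, 0, 60, 0, 0, 10, 0, 60, 0, 0, 10, 0, 60, 0, 0, 10, 0, 60, 0, 0, 10, 0, 60, 0, 0, 2, 0, 60, 0, 0, 0, 0, 60, 0, 0, 0, 0, 60]
}}

```text
t: 3.47
tool_pos: [0.5344, 0.0904, 0.1266]
orientation: [3.113, -0.424, -0.0]
force: [-0.9, -0.1, 1.0]
opening: 0.06
gripper_force: 0.0
```

Request:
{"method": "play_rows", "body": {
  "deltas": [0, 0, 0, 0, 25, 0, 0, 0, 0, 25, 0, 0, 0, 0, 25, 0, 0, 0, 0, 25, 0, 0, 0, 0, 25, 0, 0, 0, 0, 25],
  "newtons": 30
}}

```text
t: 3.97
tool_pos: [0.5345, 0.0903, 0.1269]
orientation: [3.113, -0.424, 0.001]
force: [0.4, -1.1, 1.5]
opening: 0.0318
gripper_force: 30.0
```

Request:
{"method": "play_rows", "body": {
  "deltas": [0, 0, -4, 0, 25, 0, 0, -10, 0, 25, 0, 0, -16, 0, 25, 0, 0, -22, 0, 25, 0, 0, -24, 0, 25, 0, 0, -24, 0, 25, 0, 0, -22, 0, 25, 0, 0, -18, 0, 25, 0, 0, -14, 0, 25, 0, 0, -6, 0, 25]
}}

```text
t: 4.8
tool_pos: [0.5352, 0.0905, 0.29]
orientation: [-3.112, 0.423, -0.006]
force: [0.0, 0.4, -1.9]
opening: 0.0313
gripper_force: 30.0
```

Request:
{"method": "play_rows", "body": {
  "deltas": [3.2, 9.1, 0, 0, 25, 6.3, 18.2, 0, 0, 25, 9.5, 27.3, 0, 0, 25, 10.5, 30.3, 0, 0, 25, 10.5, 30.3, 0, 0, 25, 10.5, 30.3, 0, 0, 25, 10.5, 30.3, 0, 0, 25, 10.5, 30.3, 0, 0, 25, 10.5, 30.3, 0, 0, 25, 10.5, 30.3, 0, 0, 25]
}}

```text
t: 5.63
tool_pos: [0.5511, -0.1934, 0.2849]
orientation: [-3.112, 0.424, 0.004]
force: [0.7, -0.5, -3.0]
opening: 0.0315
gripper_force: 30.0
```

Request:
{"method": "play_rows", "body": {
  "deltas": [10.5, 30.3, 0, 0, 25, 9.5, 27.3, 0, 0, 25, 6.3, 18.2, 0, 0, 25, 4, 9.1, 0, 0, 25, 0, 0, 10, 0, 25, 0, 0, 20, 0, 25, 0, 0, 25, 0, 25, 0, 0, 25, 0, 25, 0, 0, 0, 0, 25, 0, 0, 0, 0, 25]
}}

```text
t: 6.47
tool_pos: [0.5573, -0.2791, 0.204]
orientation: [-3.111, 0.421, 0.008]
force: [-0.5, -0.1, -2.0]
opening: 0.0316
gripper_force: 30.0
```

Request:
{"method": "play_rows", "body": {
  "deltas": [0, 0, 8, 0, 25, 0, 0, 16, 0, 25, 0, 0, 18, 0, 25, 0, 0, 14, 0, 25, 0, 0, 10, 0, 25, 0, 0, 6, 0, 25, 0, 0, 4, 0, 25, 0, 0, 0, 0, 25, 0, 0, 0, 0, 25]
}}

```text
t: 7.22
tool_pos: [0.5591, -0.2815, 0.1313]
orientation: [3.113, -0.424, 0.001]
force: [0.6, -0.2, -2.5]
opening: 0.0316
gripper_force: 30.0
```

Request:
{"method": "play_rows", "body": {
  "deltas": [0, 0, 2, 0, 25, 0, 0, 1.5, 0, 25, 0, 0, 1, 0, 25, 0, 0, 0, 0, 25, 0, 0, 0, 0, 25]
}}

```text
t: 7.63
tool_pos: [0.5587, -0.2813, 0.1262]
orientation: [3.113, -0.424, 0.0]
force: [-0.0, -0.5, -3.0]
opening: 0.0317
gripper_force: 30.0
```

Request:
{"method": "play_rows", "body": {
  "deltas": [0, 0, 0.4, 0, 25, 0, 0, 0.4, 0, 25, 0, 0, 0, 0, 25]
}}

```text
t: 7.88
tool_pos: [0.559, -0.2815, 0.126]
orientation: [3.112, -0.424, 0.001]
force: [-1.8, 0.2, 0.3]
opening: 0.0316
gripper_force: 30.0
```

Request:
{"method": "play_rows", "body": {
  "deltas": [0, 0, 0, 0, 60, 0, 0, 0, 0, 60, 0, 0, 0, 0, 60, 0, 0, 0, 0, 60, 0, 0, -5, 0, 60, 0, 0, -15, 0, 60, 0, 0, -20, 0, 60, 0, 0, -20, 0, 60, 0, 0, -15, 0, 60]
}}

```text
t: 8.63
tool_pos: [0.5592, -0.2815, 0.2026]
orientation: [3.112, -0.423, 0.003]
force: [-0.2, -0.8, 0.5]
opening: 0.0598
gripper_force: 0.0
```

Request:
{"method": "play_rows", "body": {
  "deltas": [-5.6, -12.4, 0, 0, 60, -11.2, -24.7, 0, 0, 60, -11.2, -24.7, 0, 0, 60, -11.2, -24.7, 0, 0, 60, -11.2, -24.7, 0, 0, 60, -11.2, -24.7, 0, 0, 60, -11.2, -24.7, 0, 0, 60, -11.2, -24.7, 0, 0, 60, -11.2, -24.7, 0, 0, 60, -11.2, -24.7, 0, 0, 60]
}}

```text
t: 9.47
tool_pos: [0.5177, -0.0245, 0.1993]
orientation: [-3.113, 0.423, 0.002]
force: [0.1, 0.6, 0.4]
opening: 0.06
gripper_force: 0.0
```

Request:
{"method": "play_rows", "body": {
  "deltas": [-11.2, -24.7, 0, 0, 55, -6.1, -12.4, 0, 0, 55, 0, 0, 0, 0, 55, 0, 0, 0, 0, 55]
}}

```text
t: 9.8
tool_pos: [0.5114, 0.0148, 0.1996]
orientation: [3.113, -0.42, -0.001]
force: [0.7, -0.6, 0.5]
opening: 0.0548
gripper_force: 0.0
```

```bash
python3 - <<'E'
from h import *; from plant import robot
t=robot.read_camera("top");s=robot.read_camera("side");print(robot.read_state()["tool_pos"])
a=cv2.resize(t["pixels"][170:350,195:455],None,fx=2,fy=2,interpolation=cv2.INTER_CUBIC)
d=cv2.resize(s["pixels"][175:335,280:410],None,fx=2.25,fy=2.25,interpolation=cv2.INTER_CUBIC)
cv2.imwrite("pics/b2.png",np.hstack([a[:360],d[:360,:278]]))
E
```

```text
[0.51186069 0.01340012 0.19985318]
```

View pics/b2.png

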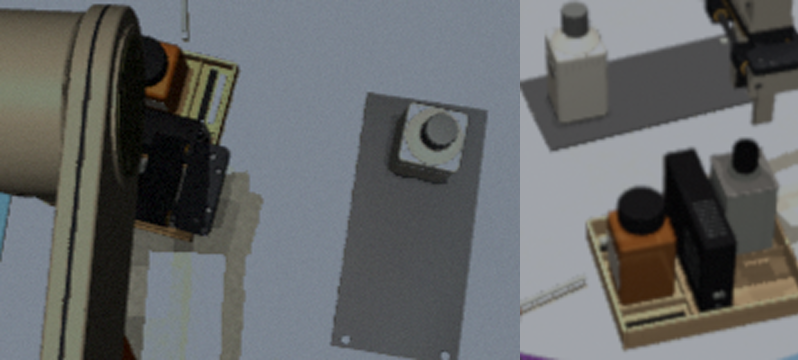

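The bottle stands upright on the grey mat at (428,140) in the left panel. The gripper is above the tin.

Request:
{"method": "play_rows", "body": {
  "deltas": [0.5, 0, 10, 0, 55, 0, 0, 15, 0, 55, 0, 0, 15, 0, 55, 0, 0, 15, 0, 55, 0, 0, 15, 0, 55, 0, 0, 10, 0, 55, 0, 0, 6, 0, 55, 0, 0, 2, 0, 55, 0, 0, 0, 0, 55, 0, 0, 0, 0, 55]
}}

```text
t: 10.73
tool_pos: [0.5131, 0.0134, 0.113]
orientation: [-3.113, 0.424, -0.001]
force: [0.3, 0.9, 1.1]
opening: 0.055
gripper_force: 0.0
```

Request:
{"method": "play_rows", "body": {
  "deltas": [0, 0, 0, 0, 20, 0, 0, 0, 0, 20, 0, 0, 0, 0, 20, 0, 0, 0, 0, 20, 0, 0, 0, 0, 20, 0, 0, 0, 0, 20]
}}

```text
t: 11.23
tool_pos: [0.5128, 0.0135, 0.1126]
orientation: [3.113, -0.423, 0.001]
force: [-0.2, -0.5, 1.1]
opening: 0.0275
gripper_force: 30.0
```

Request:
{"method": "play_rows", "body": {
  "deltas": [0, 0, -4, 0, 20, 0, 0, -10, 0, 20, 0, 0, -16, 0, 20, 0, 0, -20, 0, 20, 0, 0, -20, 0, 20, 0, 0, -16, 0, 20, 0, 0, -10, 0, 20, 0, 0, -4, 0, 20, 1.9, 14, 0, 0, 20, 3.8, 28, 0, 0, 20]
}}

```text
t: 12.07
tool_pos: [0.5069, -0.0266, 0.2121]
orientation: [-3.112, 0.418, 0.001]
force: [0.3, -0.9, -4.2]
opening: 0.0272
gripper_force: 30.0
```

Request:
{"method": "play_rows", "body": {
  "deltas": [3.8, 28, 0, 0, 20, 3.8, 28, 0, 0, 20, 3.8, 28, 0, 0, 20, 3.8, 28, 0, 0, 20, 3.8, 28, 0, 0, 20, 3.8, 28, 0, 0, 20, 3.8, 28, 0, 0, 20, 3.8, 28, 0, 0, 20, 1.6, 13.6, 0, 0, 20, 0, 0, 0, 0, 20]
}}

```text
t: 12.9
tool_pos: [0.473, -0.2683, 0.2113]
orientation: [3.112, -0.428, -0.003]
force: [-0.2, -0.2, -3.6]
opening: 0.0273
gripper_force: 30.0
```

Request:
{"method": "play_rows", "body": {
  "deltas": [0, 0, 8, 0, 20, 0, 0, 16, 0, 20, 0, 0, 20, 0, 20, 0, 0, 20, 0, 20, 0, 0, 14, 0, 20, 0, 0, 10, 0, 20, 0, 0, 6, 0, 20, 0, 0, 2, 0, 20, 0, 0, 0, 0, 20, 0, 0, 0, 0, 20]
}}

```text
t: 13.73
tool_pos: [0.4749, -0.266, 0.1173]
orientation: [3.112, -0.423, 0.002]
force: [0.1, -0.2, -4.4]
opening: 0.0278
gripper_force: 30.0
```

Request:
{"method": "play_rows", "body": {
  "deltas": [0, 0, 2, 0, 20, 0, 0, 2, 0, 20, 0, 0, 1, 0, 20, 0, 0, 0, 0, 20, 0, 0, 0, 0, 20]
}}

```text
t: 14.15
tool_pos: [0.4744, -0.2661, 0.1116]
orientation: [3.113, -0.424, 0.001]
force: [-0.3, -0.4, -2.7]
opening: 0.0276
gripper_force: 30.0
```

Request:
{"method": "play_rows", "body": {
  "deltas": [0, 0, 0.4, 0, 20, 0, 0, 0, 0, 20, 0, 0, 0, 0, 20]
}}

```text
t: 14.4
tool_pos: [0.4745, -0.2663, 0.1116]
orientation: [3.112, -0.424, 0.001]
force: [-1.9, -0.3, 1.9]
opening: 0.0275
gripper_force: 30.0
```

Request:
{"method": "play_rows", "body": {
  "deltas": [0, 0, 0, 0, 60, 0, 0, 0, 0, 60, 0, 0, 0, 0, 60, 0, 0, 0, 0, 60, 0, 0, -5, 0, 60, 0, 0, -15, 0, 60, 0, 0, -20, 0, 60, 0, 0, -20, 0, 60, 0, 0, -20, 0, 60, 0, 0, -10, 0, 60]
}}

```text
t: 15.23
tool_pos: [0.4753, -0.2666, 0.2042]
orientation: [3.111, -0.423, 0.005]
force: [0.0, 0.5, 0.1]
opening: 0.0599
gripper_force: 0.0
```

Request:
{"method": "play_rows", "body": {
  "deltas": [4, -14.5, 0, 0, 80, 8, -29.1, 0, 0, 80, 8, -29.1, 0, 0, 80, 8, -29.1, 0, 0, 80, 8, -29.1, 0, 0, 80, 8, -29.1, 0, 0, 80, 8, -29.1, 0, 0, 80, 8, -29.1, 0, 0, 80, 8, -29.1, 0, 0, 80, 8, -29.1, 0, 0, 80]
}}

```text
t: 16.07
tool_pos: [0.6218, -0.0184, 0.2006]
orientation: [3.113, -0.423, -0.001]
force: [0.5, -0.1, -0.7]
opening: 0.0798
gripper_force: 0.0
```

Request:
{"method": "play_rows", "body": {
  "deltas": [8, -29.1, 0, 0, 80, 3.5, -14.5, 0, 0, 80, 0, 0, 0, 0, 80, 0, 0, 0, 0, 80, 0, 0, 0, 0, 80]
}}

```text
t: 16.48
tool_pos: [0.6436, 0.0181, 0.2006]
orientation: [3.112, -0.424, -0.001]
force: [0.2, -0.3, -0.8]
opening: 0.0802
gripper_force: 0.0
```

```bash
python3 - <<'E'
from h import *; from plant import robot
t=robot.read_camera("top");s=robot.read_camera("side");print(robot.read_state()["tool_pos"])
a=cv2.resize(t["pixels"][170:350,195:455],None,fx=2,fy=2,interpolation=cv2.INTER_CUBIC)
d=cv2.resize(s["pixels"][175:335,280:410],None,fx=2.25,fy=2.25,interpolation=cv2.INTER_CUBIC)
cv2.imwrite("pics/b3.png",np.hstack([a[:360],d[:360,:278]]))
E
```

```text
[0.64366391 0.01766585 0.20094561]
```

View pics/b3.png

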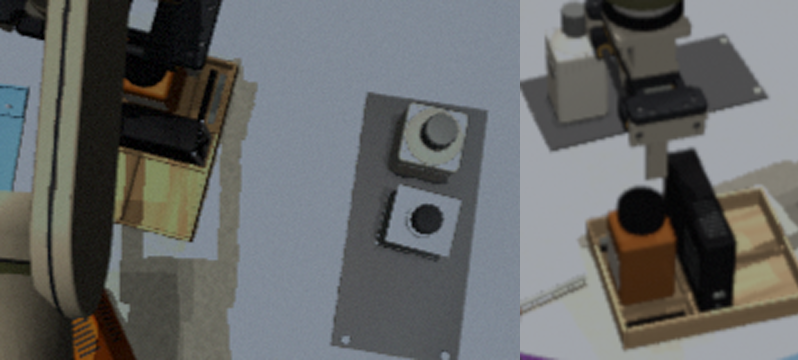

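The bottle and tin stand on the mat at (435,135) and (425,220). The gripper is above the jar.

Request:
{"method": "play_rows", "body": {
  "deltas": [0.6, -0.6, 10, 0, 80, 0, 0, 18, 0, 80, 0, 0, 18, 0, 80, 0, 0, 18, 0, 80, 0, 0, 14, 0, 80, 0, 0, 12, 0, 80, 0, 0, 7, 0, 80, 0, 0, 3, 0, 80, 0, 0, 0, 0, 80, 0, 0, 0, 0, 80]
}}

```text
t: 17.42
tool_pos: [0.6454, 0.0194, 0.1017]
orientation: [-3.113, 0.424, -0.002]
force: [0.7, -0.1, 0.2]
opening: 0.0796
gripper_force: 0.0
```

Request:
{"method": "play_rows", "body": {
  "deltas": [0, 0, 0, 0, 40, 0, 0, 0, 0, 40, 0, 0, 0, 0, 40, 0, 0, 0, 0, 40, 0, 0, 0, 0, 40, 0, 0, 0, 0, 40]
}}

```text
t: 17.92
tool_pos: [0.645, 0.0194, 0.1012]
orientation: [3.113, -0.424, 0.001]
force: [-0.7, -1.4, 1.1]
opening: 0.0494
gripper_force: 30.0
```

Request:
{"method": "play_rows", "body": {
  "deltas": [0, 0, -4, 0, 40, 0, 0, -10, 0, 40, 0, 0, -16, 0, 40, 0, 0, -22, 0, 40, 0, 0, -24, 0, 40, 0, 0, -24, 0, 40, 0, 0, -22, 0, 40, 0, 0, -18, 0, 40, 0, 0, -14, 0, 40, 0, 0, -6, 0, 40]
}}

```text
t: 18.75
tool_pos: [0.6457, 0.0195, 0.2643]
orientation: [-3.113, 0.423, -0.006]
force: [0.5, 0.1, -2.5]
opening: 0.0493
gripper_force: 30.0
```

Request:
{"method": "play_rows", "body": {
  "deltas": [-6.6, 12.6, 0, 0, 40, -13.3, 25.2, 0, 0, 40, -13.3, 25.2, 0, 0, 40, -13.3, 25.2, 0, 0, 40, -13.3, 25.2, 0, 0, 40, -13.3, 25.2, 0, 0, 40, -13.3, 25.2, 0, 0, 40, -13.3, 25.2, 0, 0, 40, -13.3, 25.2, 0, 0, 40, -13.3, 25.2, 0, 0, 40]
}}

```text
t: 19.58
tool_pos: [0.4577, -0.178, 0.2601]
orientation: [-3.112, 0.423, 0.002]
force: [0.0, 0.1, -1.9]
opening: 0.0496
gripper_force: 30.0
```

Request:
{"method": "play_rows", "body": {
  "deltas": [-13.3, 25.2, 0, 0, 40, -13.3, 25.2, 0, 0, 40, -13.3, 25.2, 0, 0, 40, -6.6, 12.8, 0, 0, 40, 0, 0, 10, 0, 40, 0, 0, 20, 0, 40, 0, 0, 25, 0, 40, 0, 0, 25, 0, 40, 0, 0, 10, 0, 40, 0, 0, 0, 0, 40]
}}

```text
t: 20.42
tool_pos: [0.389, -0.2481, 0.1671]
orientation: [-3.109, 0.422, 0.009]
force: [0.6, 0.5, -1.8]
opening: 0.0496
gripper_force: 30.0
```

Request:
{"method": "play_rows", "body": {
  "deltas": [0, 0, 8, 0, 40, 0, 0, 14, 0, 40, 0, 0, 15, 0, 40, 0, 0, 14, 0, 40, 0, 0, 8, 0, 40, 0, 0, 5, 0, 40, 0, 0, 2, 0, 40, 0, 0, 0, 0, 40, 0, 0, 0, 0, 40, 0, 0, 0, 0, 40]
}}

```text
t: 21.25
tool_pos: [0.3913, -0.2507, 0.1059]
orientation: [3.112, -0.424, 0.002]
force: [0.2, 1.2, -2.5]
opening: 0.0492
gripper_force: 30.0
```

Request:
{"method": "play_rows", "body": {
  "deltas": [0, 0, 2, 0, 40, 0, 0, 2, 0, 40, 0, 0, 1, 0, 40, 0, 0, 0, 0, 40, 0, 0, 0, 0, 40]
}}

```text
t: 21.67
tool_pos: [0.3908, -0.2504, 0.1001]
orientation: [3.113, -0.424, 0.0]
force: [-0.6, -0.7, 0.7]
opening: 0.0494
gripper_force: 30.0
```

Request:
{"method": "play_rows", "body": {
  "deltas": [0, 0, 0.4, 0, 40, 0, 0, 0, 0, 40, 0, 0, 0, 0, 40]
}}

```text
t: 21.92
tool_pos: [0.391, -0.2505, 0.1001]
orientation: [3.112, -0.424, 0.001]
force: [-1.8, -0.2, 5.7]
opening: 0.0493
gripper_force: 30.0
```

Request:
{"method": "play_rows", "body": {
  "deltas": [0, 0, 0, 0, 80, 0, 0, 0, 0, 80, 0, 0, 0, 0, 80, 0, 0, 0, 0, 80, 0, 0, -5, 0, 80, 0, 0, -15, 0, 80, 0, 0, -25, 0, 80, 0, 0, -25, 0, 80, 0, 0, -25, 0, 80, 0, 0, -10, 0, 80]
}}

```text
t: 22.75
tool_pos: [0.392, -0.2512, 0.2087]
orientation: [3.11, -0.423, 0.007]
force: [1.3, -0.2, 1.2]
opening: 0.0802
gripper_force: 0.0
```

Request:
{"method": "play_rows", "body": {
  "deltas": [0, 0, 0, -6.92, 80, 0, 0, 0, -6.92, 80, 0, 0, 0, -6.92, 80, 0, 0, 0, -6.92, 80, 0, 0, 0, -6.92, 80, 0, 0, 0, -6.92, 80, 0, 0, 0, -6.92, 80, 0, 0, 0, -6.92, 80, 0, 0, 0, -6.92, 80, 0, 0, 0, -6.92, 80]
}}

```text
t: 23.58
tool_pos: [0.3905, -0.2501, 0.2039]
orientation: [-2.798, -1.427, 0.0]
force: [-0.9, 0.5, -0.5]
opening: 0.0802
gripper_force: 0.0
```

Request:
{"method": "play_rows", "body": {
  "deltas": [0, 0, 0, -6.92, 80, 0, 0, 0, -6.92, 80, 0, 0, 0, -6.92, 80, 0, 0, 0, 0, 80]
}}

```text
t: 23.92
tool_pos: [0.3905, -0.25, 0.2039]
orientation: [-2.495, -1.908, 0.0]
force: [-0.1, 0.2, 0.8]
opening: 0.0803
gripper_force: 0.0
```

```bash
python3 - <<'E'
from h import *; from plant import robot
import pickle
t=robot.read_camera("top");s=robot.read_camera("side");print(robot.read_state()["tool_pos"]);pickle.dump((t,s),open("c1.pkl","wb"))
a=cv2.resize(t["pixels"][180:300,200:320],None,fx=4,fy=4,interpolation=cv2.INTER_CUBIC)
d=cv2.resize(s["pixels"][225:335,310:410],None,fx=4,fy=4,interpolation=cv2.INTER_CUBIC)
o=np.zeros((480,800,3),np.uint8);o[:,:400]=a[:,40:440];o[:440,400:]=d
o=cv2.convertScaleAbs(o,alpha=2.2)
cv2.imwrite("pics/b4.png",o)
E
```

```text
[ 0.39054996 -0.25008653  0.2040741 ]
```

View pics/b4.png

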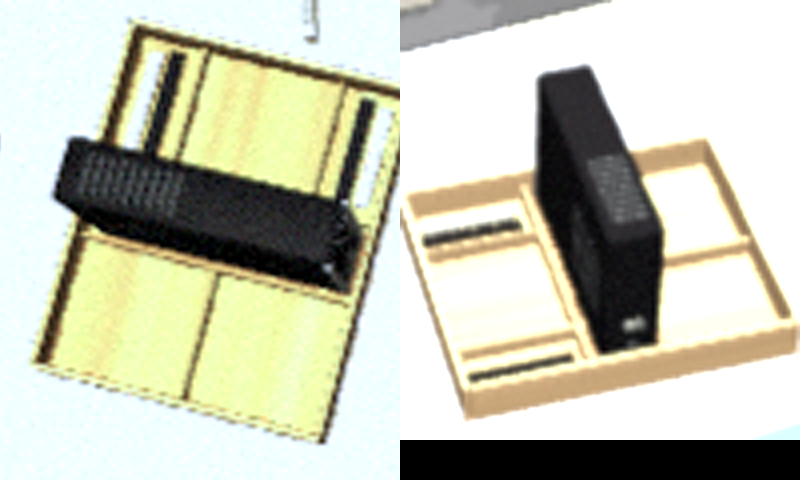

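The containers are out. The drive's far top edge runs (90,141)–(340,200) in the top panel, and its near top edge runs (600,75)–(658,210) in the side panel.

```bash
python3 - <<'E'
from h import *; import pickle
np.set_printoptions(precision=1,suppress=True)
t,s=pickle.load(open("c1.pkl","rb"))
def cross(img,p0,p1,d,n=25,L=4):
    """50% crossing along direction d around the segment p0-p1"""
    g=cv2.cvtColor(img,cv2.COLOR_BGR2GRAY).astype(np.float32);out=[]
    for a in np.linspace(0,1,n):
        k=np.arange(-L,L+.01,.1);p=(1-a)*np.array(p0,float)+a*np.array(p1,float)
        q=(p+k[:,None]*np.array(d)).astype(np.float32)
        v=cv2.remap(g,q[None,:,0],q[None,:,1],cv2.INTER_LINEAR)[0]
        out.append(q[np.argmin(abs(v-(v.min()+v.max())/2))])
    return np.array(out)
T=lambda p:(np.array(p,float)+[40,0]+.5)/4-.5+[200,180]
S=lambda p:(np.array(p,float)-[400,0]+.5)/4-.5+[310,225]
O=np.array([584.4,33]);a=np.deg2rad(-15.55);X=np.array([np.cos(a),np.sin(a)]);Y=np.array([-X[1],X[0]])
def rep(n,c,pts,z=.119):
    w=plane(c,pts,z)[:,:2]*1000-O;q=np.c_[w@X,w@Y];m=np.median(q,0)
    f=cv2.fitLine(q.astype(np.float32),cv2.DIST_HUBER,0,.01,.01).ravel();print(n,"med",m,"ang",np.degrees(np.arctan2(f[1],f[0])))
rep("far(+x) top",t,cross(t["pixels"],T((200,164)),T((320,194)),(0,1)))
rep("near(-x) side",s,cross(s["pixels"],S((602,90)),S((652,200)),(1,0)))
rep("+y end top",t,cross(t["pixels"],T((70,148)),T((58,185)),(1,0)))
rep("-y end side",s,cross(s["pixels"],S((548,73)),S((582,68)),(0,1)))
# rim
rep("rim +x",t,cross(t["pixels"],T((150,26)),T((380,88)),(0,1)),.03)
rep("rim -x(bottom)",t,cross(t["pixels"],T((50,370)),T((310,442)),(0,1)),.03)
rep("rim -x(side)",s,cross(s["pixels"],S((725,160)),S((790,300)),(1,0)),.03)
rep("rim -y(top)",t,cross(t["pixels"],T((330,425)),T((365,290)),(1,0)),.03)
E
```

```text
far(+x) top med [ 16.3 -28.1] ang -89.828094
near(-x) side med [-17.3   4.3] ang -89.713936
+y end top med [-1.4 74.6] ang -0.7968433
-y end side med [ -1.5 -69.6] ang 0.025223965
rim +x med [95.2  5. ] ang 86.8438
rim -x(bottom) med [-102.4    0.2] ang 88.81059
rim -x(side) med [-100.2    9.8] ang 89.8316
rim -y(top) med [-55.2 -86. ] ang -0.16137646
```

Request:
{"method": "play_rows", "body": {
  "deltas": [13.6, 4.6, 0, 0, 75, 27.3, 9.2, 0, 0, 75, 27.3, 9.2, 0, 0, 75, 27.3, 9.2, 0, 0, 75, 27.3, 9.2, 0, 0, 75, 27.3, 9.2, 0, 0, 75, 27.3, 9.2, 0, 0, 75, 27.3, 9.2, 0, 0, 75, 27.3, 9.2, 0, 0, 75, 27.3, 9.2, 0, 0, 75]
}}

```text
t: 24.85
tool_pos: [0.545, -0.0224, 0.2043]
orientation: [-2.506, -1.895, 0.0]
force: [0.4, -0.9, -0.3]
opening: 0.0751
gripper_force: 0.0
```

Request:
{"method": "play_rows", "body": {
  "deltas": [27.3, 9.2, 0, 0, 70, 27.3, 9.2, 0, 0, 70, 13.6, 4.6, 0, 0, 70, 0, 0, 15, 0, 70, 0, 0, 25, 0, 70, 0, 0, 25, 0, 70, 0, 0, 0, 0, 70, 0, 0, 0, 0, 70, 0, 0, 0, 0, 70]
}}

```text
t: 25.6
tool_pos: [0.5853, 0.0354, 0.1408]
orientation: [2.502, 1.898, 0.001]
force: [-0.6, 0.4, 0.1]
opening: 0.0705
gripper_force: 0.0
```

```bash
python3 - <<'E'
from h import *; from plant import robot
s=robot.read_camera("side");x=robot.read_state();print(x["tool_pos"],x["orientation"])
cv2.imwrite("pics/b5.png",cv2.resize(s["pixels"][170:335,290:420],None,fx=3,fy=3))
E
```

```text
[0.58585947 0.03537414 0.14159959] [2.50123278 1.89817    0.00305611]
```

View pics/b5.png

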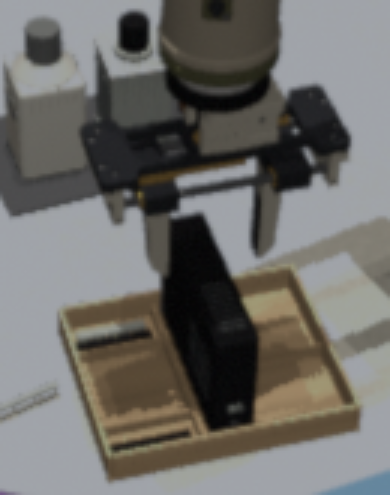

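The fingers straddle the drive at mid-length, with tips at (160,270) and (263,250). I'm going down to grip it.

Request:
{"method": "play_rows", "body": {
  "deltas": [0, -0.8, 8, 0, 70, 0, 0, 12, 0, 70, 0, 0, 12, 0, 70, 0, 0, 12, 0, 70, 0, 0, 8, 0, 70, 0, 0, 5, 0, 70, 0, 0, 0, 0, 70, 0, 0, 0, 0, 70]
}}

```text
t: 26.32
tool_pos: [0.5838, 0.0359, 0.0821]
orientation: [-2.501, -1.9, 0.001]
force: [-0.6, 0.0, 0.0]
opening: 0.0699
gripper_force: 0.0
```

Request:
{"method": "play_rows", "body": {
  "deltas": [0, 0, 0, 0, 45, 0, 0, 0, 0, 45, 0, 0, 0, 0, 40, 0, 0, 0, 0, 38, 0, 0, 0, 0, 30, 0, 0, 0, 0, 30, 0, 0, 0, 0, 30, 0, 0, 0, 0, 30],
  "newtons": 45
}}

```text
t: 26.98
tool_pos: [0.5841, 0.0359, 0.0828]
orientation: [2.501, 1.901, 0.0]
force: [-0.6, 0.9, 0.9]
opening: 0.0355
gripper_force: 45.0
```

Request:
{"method": "play_rows", "body": {
  "deltas": [0, 0, -4, 0, 30, 0, 0, -8, 0, 30, 0, 0, -14, 0, 30, 0, 0, -18, 0, 30, 0, 0, -18, 0, 30, 0, 0, -14, 0, 30, 0, 0, -10, 0, 30, 0, 0, -4, 0, 30, 0, 0, 0, 0, 30]
}}

```text
t: 27.73
tool_pos: [0.5845, 0.0359, 0.1735]
orientation: [2.501, 1.9, 0.002]
force: [0.1, 0.4, -7.3]
opening: 0.0354
gripper_force: 45.0
```

Request:
{"method": "play_rows", "body": {
  "deltas": [11.2, -7.2, 0, 0, 30, 22.3, -14.4, 0, 0, 30, 22.3, -14.4, 0, 0, 30, 22.3, -14.4, 0, 0, 30, 22.3, -14.4, 0, 0, 30, 22.3, -14.4, 0, 0, 30, 22.3, -14.4, 0, 0, 30, 22.3, -14.4, 0, 0, 30, 22.3, -14.4, 0, 0, 30, 11.2, -7.2, 0, 0, 30]
}}

```text
t: 28.57
tool_pos: [0.5105, 0.267, 0.1708]
orientation: [-2.498, -1.902, 0.003]
force: [0.4, -0.3, -7.4]
opening: 0.0357
gripper_force: 45.0
```

Request:
{"method": "play_rows", "body": {
  "deltas": [0, 0, 0, 3, 30, 0, 0, 0, 6, 30, 0, 0, 0, 6.6, 30, 0, 0, 0, 6.6, 30, 0, 0, 0, 6.6, 30, 0, 0, 0, 6.6, 30, 0, 0, 0, 6.6, 30, 0, 0, 0, 6.6, 30, 0, 0, 0, 6.6, 30, 0, 0, 0, 6.6, 30]
}}

```text
t: 29.4
tool_pos: [0.5121, 0.2638, 0.1711]
orientation: [3.123, 0.337, -0.003]
force: [-0.0, 0.1, -6.0]
opening: 0.0358
gripper_force: 45.0
```

Request:
{"method": "play_rows", "body": {
  "deltas": [0, 0, 0, 6.6, 30, 0, 0, 0, 6.2, 30, 0, 0, 0, 5, 30, 0, 0, 0, 3, 30, 0, 0, 0, 0, 30, 0, 0, 0, 0, 30]
}}

```text
t: 29.9
tool_pos: [0.5123, 0.2639, 0.1714]
orientation: [3.133, -0.22, -0.003]
force: [-1.1, 0.4, -6.8]
opening: 0.0356
gripper_force: 45.0
```

Request:
{"method": "play_rows", "body": {
  "deltas": [0.7, 0, 8, 0.15, 30, 0, 0, 14, 0, 30, 0, 0, 18, 0, 30, 0, 0, 16, 0, 30, 0, 0, 12, 0, 30, 0, 0, 9, 0, 30, 0, 0, 5, 0, 30, 0, 0, 2, 0, 30, 0, 0, 0, 0, 30, 0, 0, 0, 0, 30]
}}

```text
t: 30.73
tool_pos: [0.5143, 0.2643, 0.0894]
orientation: [-3.133, 0.227, -0.002]
force: [-0.2, 1.5, -5.7]
opening: 0.0359
gripper_force: 45.0
```

Request:
{"method": "play_rows", "body": {
  "deltas": [0, 0, 2, 0, 30, 0, 0, 1, 0, 30, 0, 0, 0.5, 0, 30, 0, 0, 0, 0, 30, 0, 0, 0, 0, 30]
}}

```text
t: 31.15
tool_pos: [0.5136, 0.264, 0.0851]
orientation: [-3.133, 0.227, -0.0]
force: [0.4, -0.5, -6.6]
opening: 0.0358
gripper_force: 45.0
```

Request:
{"method": "play_rows", "body": {
  "deltas": [0, 0, 1.2, 0, 30, 0, 0, 1, 0, 30, 0, 0, 0.5, 0, 30, 0, 0, 0, 0, 30, 0, 0, 0, 0, 30]
}}

```text
t: 31.57
tool_pos: [0.5136, 0.264, 0.0822]
orientation: [3.133, -0.227, -0.0]
force: [-0.5, -0.8, -6.2]
opening: 0.0354
gripper_force: 45.0
```

Request:
{"method": "play_rows", "body": {
  "deltas": [0, 0, 0.5, 0, 30, 0, 0, 0.3, 0, 30, 0, 0, 0, 0, 30, 0, 0, 0, 0, 30]
}}

```text
t: 31.9
tool_pos: [0.5138, 0.2641, 0.0818]
orientation: [-3.133, 0.227, -0.0]
force: [-1.6, 0.3, -4.8]
opening: 0.0356
gripper_force: 45.0
```

Request:
{"method": "play_rows", "body": {
  "deltas": [0, 0, 0.5, 0, 30, 0, 0, 0.0, 0, 30, 0, 0, 0, 0, 30]
}}

```text
t: 32.15
tool_pos: [0.5138, 0.2641, 0.0817]
orientation: [-3.133, 0.227, -0.001]
force: [-4.6, -1.6, 3.0]
opening: 0.0356
gripper_force: 45.0
```

Request:
{"method": "play_rows", "body": {
  "deltas": [0, 0, 0, 0, 45, 0, 0, 0, 0, 60, 0, 0, 0, 0, 70, 0, 0, 0, 0, 70, 0, 0, -4, 0, 70, 0, 0, -10, 0, 70, 0, 0, -20, 0, 70, 0, 0, -30, 0, 70, 0, 0, -30, 0, 70, 0, 0, -26, 0, 70]
}}

```text
t: 32.98
tool_pos: [0.514, 0.2642, 0.2041]
orientation: [-3.133, 0.227, -0.003]
force: [0.8, -0.3, 1.0]
opening: 0.0701
gripper_force: 0.0
```

Request:
{"method": "play_rows", "body": {
  "deltas": [0, 0, -10, 4, 80, 0, 0, 0, 3.4, 80, 0, 0, 0, 0, 80]
}}

```text
t: 33.23
tool_pos: [0.5147, 0.2644, 0.2138]
orientation: [-3.11, 0.433, -0.005]
force: [-0.3, -0.5, 0.0]
opening: 0.08
gripper_force: 0.0
```

```bash
python3 - <<'E'
from h import *; from plant import robot
t=robot.read_camera("top");s=robot.read_camera("side");x=robot.read_state();print(x["tool_pos"],x["orientation"],x["q"])
a=cv2.resize(t["pixels"][190:340,110:310],None,fx=2,fy=2)
b=cv2.resize(s["pixels"][180:400,300:500],None,fx=2,fy=2)
o=np.zeros((440,800,3),np.uint8);o[:300,:400]=a;o[:,400:]=b
cv2.imwrite("pics/b6.png",cv2.convertScaleAbs(o,alpha=1.5))
E
```

```text
[0.51361027 0.26400568 0.21142387] [-3.11246493e+00  4.25532282e-01 -3.77491033e-04] [3.86004104e-01 7.28357175e-02 1.56282371e+00 3.04572020e-05
 1.50563851e+00 2.22855109e+00]
```

View pics/b6.png

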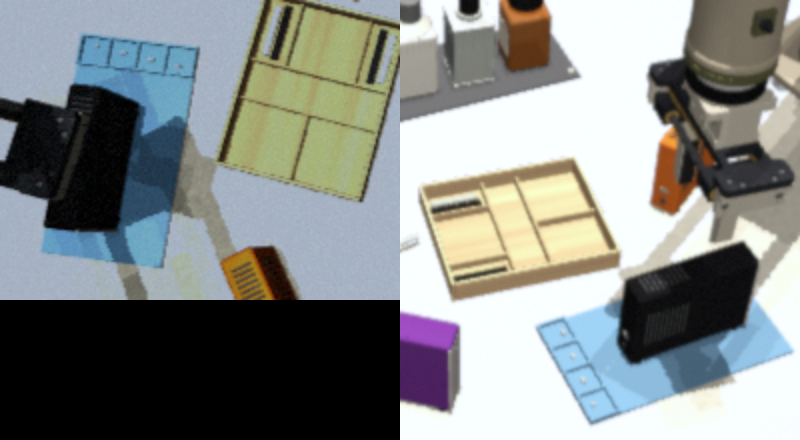

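The drive stands on the blue field, aligned with the mat. Next I put the containers back, jar first.

Request:
{"method": "play_rows", "body": {
  "deltas": [0.6, 16.5, 0, 0, 80, 1.2, 33, 0, 0, 80, 1.2, 33, 0, 0, 80, 1.2, 33, 0, 0, 80, 1.2, 33, 0, 0, 80, 1.2, 33, 0, 0, 80, 1.2, 33, 0, 0, 80, 1.2, 33, 0, 0, 80, 1.2, 33, 0, 0, 80, 1.2, 33, 0, 0, 80]
}}

```text
t: 34.17
tool_pos: [0.4387, -0.0421, 0.2105]
orientation: [-3.113, 0.425, 0.002]
force: [0.4, -0.0, 0.3]
opening: 0.0799
gripper_force: 0.0
```

Request:
{"method": "play_rows", "body": {
  "deltas": [1.2, 33, 0, 0, 80, 1.2, 33, 0, 0, 80, 1.2, 33, 0, 0, 80, 1.2, 33, 0, 0, 80, 1.2, 33, 0, 0, 80, 1.2, 33, 0, 0, 80, 1.2, 16.5, 0, 0, 80, 0, 0, 0, 0, 80, 0, 0, 0, 0, 80, 0, 0, 0, 0, 80]
}}

```text
t: 35.0
tool_pos: [0.3898, -0.2489, 0.2105]
orientation: [-3.111, 0.427, 0.001]
force: [0.2, 0.3, -0.8]
opening: 0.0799
gripper_force: 0.0
```

Request:
{"method": "play_rows", "body": {
  "deltas": [1.5, 1, 12, 0, 80, 0, 0, 20, 0, 80, 0, 0, 20, 0, 80, 0, 0, 18, 0, 80, 0, 0, 16, 0, 80, 0, 0, 12, 0, 80, 0, 0, 8, 0, 80, 0, 0, 3, 0, 80, 0, 0, 0, 0, 80, 0, 0, 0, 0, 80]
}}

```text
t: 35.83
tool_pos: [0.3916, -0.2512, 0.1027]
orientation: [3.112, -0.428, 0.001]
force: [1.4, -0.1, -0.5]
opening: 0.0802
gripper_force: 0.0
```

Request:
{"method": "play_rows", "body": {
  "deltas": [0, 0, 0, 0, 40, 0, 0, 0, 0, 40, 0, 0, 0, 0, 40, 0, 0, 0, 0, 40, 0, 0, 0, 0, 40, 0, 0, 0, 0, 40],
  "newtons": 30
}}

```text
t: 36.33
tool_pos: [0.3912, -0.2512, 0.1023]
orientation: [3.112, -0.429, 0.001]
force: [-0.0, -1.2, 1.0]
opening: 0.0496
gripper_force: 30.0
```

Request:
{"method": "play_rows", "body": {
  "deltas": [0, 0, -4, 0, 40, 0, 0, -10, 0, 40, 0, 0, -16, 0, 40, 0, 0, -22, 0, 40, 0, 0, -24, 0, 40, 0, 0, -24, 0, 40, 0, 0, -22, 0, 40, 0, 0, -18, 0, 40, 0, 0, -14, 0, 40, 0, 0, -6, 0, 40]
}}

```text
t: 37.17
tool_pos: [0.3918, -0.2516, 0.2653]
orientation: [3.11, -0.428, 0.005]
force: [-0.0, 0.1, -2.2]
opening: 0.0495
gripper_force: 30.0
```

Request:
{"method": "play_rows", "body": {
  "deltas": [6.6, -12.7, 0, 0, 40, 13.2, -25.3, 0, 0, 40, 13.2, -25.3, 0, 0, 40, 13.2, -25.3, 0, 0, 40, 13.2, -25.3, 0, 0, 40, 13.2, -25.3, 0, 0, 40, 13.2, -25.3, 0, 0, 40, 13.2, -25.3, 0, 0, 40, 13.2, -25.3, 0, 0, 40, 13.2, -25.3, 0, 0, 40]
}}

```text
t: 38.0
tool_pos: [0.5773, -0.0521, 0.2615]
orientation: [-3.112, 0.428, 0.002]
force: [-0.1, -1.0, -2.7]
opening: 0.0495
gripper_force: 30.0
```

Request:
{"method": "play_rows", "body": {
  "deltas": [13.2, -25.3, 0, 0, 40, 13.2, -25.3, 0, 0, 40, 13.2, -25.3, 0, 0, 40, 6.6, -12.7, 0, 0, 40, 0, 0, 0, 0, 40, 0, 0, 10, 0, 40, 0, 0, 20, 0, 40, 0, 0, 20, 0, 40, 0, 0, 0, 0, 40, 0, 0, 0, 0, 40]
}}

```text
t: 38.83
tool_pos: [0.6434, 0.0184, 0.2099]
orientation: [3.111, -0.43, -0.007]
force: [-0.2, 0.2, -1.2]
opening: 0.0496
gripper_force: 30.0
```

Request:
{"method": "play_rows", "body": {
  "deltas": [0, 0, 12, 0, 40, 0, 0, 20, 0, 40, 0, 0, 20, 0, 40, 0, 0, 18, 0, 40, 0, 0, 14, 0, 40, 0, 0, 10, 0, 40, 0, 0, 6, 0, 40, 0, 0, 2, 0, 40, 0, 0, 0, 0, 40, 0, 0, 0, 0, 40]
}}

```text
t: 39.67
tool_pos: [0.6461, 0.0192, 0.1112]
orientation: [-3.112, 0.429, -0.003]
force: [0.3, 0.7, -2.0]
opening: 0.0495
gripper_force: 30.0
```

Request:
{"method": "play_rows", "body": {
  "deltas": [0, 0, 2, 0, 40, 0, 0, 1.5, 0, 40, 0, 0, 1, 0, 40, 0, 0, 0, 0, 40, 0, 0, 0, 0, 40]
}}

```text
t: 40.08
tool_pos: [0.6453, 0.0193, 0.1055]
orientation: [3.112, -0.429, -0.0]
force: [-0.3, -0.1, -2.8]
opening: 0.0496
gripper_force: 30.0
```

Request:
{"method": "play_rows", "body": {
  "deltas": [0, 0, 1, 0, 40, 0, 0, 0.8, 0, 40, 0, 0, 0, 0, 40, 0, 0, 0, 0, 40]
}}

```text
t: 40.42
tool_pos: [0.6452, 0.0193, 0.1036]
orientation: [3.112, -0.429, -0.0]
force: [-0.5, -0.3, -2.4]
opening: 0.0498
gripper_force: 30.0
```

Request:
{"method": "play_rows", "body": {
  "deltas": [0, 0, 0.4, 0, 40, 0, 0, 0, 0, 40, 0, 0, 0, 0, 40]
}}

```text
t: 40.67
tool_pos: [0.6453, 0.0193, 0.1034]
orientation: [-3.112, 0.429, -0.0]
force: [-0.6, 0.6, -2.3]
opening: 0.0495
gripper_force: 30.0
```

Request:
{"method": "play_rows", "body": {
  "deltas": [0, 0, 0.4, 0, 40, 0, 0, 0, 0, 40, 0, 0, 0, 0, 40]
}}

```text
t: 40.92
tool_pos: [0.6455, 0.0192, 0.1033]
orientation: [-3.112, 0.429, -0.001]
force: [-1.5, -0.5, 1.8]
opening: 0.0496
gripper_force: 30.0
```

Request:
{"method": "play_rows", "body": {
  "deltas": [0, 0, 0, 0, 80, 0, 0, 0, 0, 80, 0, 0, 0, 0, 80, 0, 0, 0, 0, 80, 0, 0, -5, 0, 80, 0, 0, -15, 0, 80, 0, 0, -25, 0, 80, 0, 0, -25, 0, 80, 0, 0, -20, 0, 80, 0, 0, -10, 0, 80]
}}

```text
t: 41.75
tool_pos: [0.6468, 0.0193, 0.2071]
orientation: [-3.112, 0.429, -0.008]
force: [0.7, 0.2, 0.5]
opening: 0.08
gripper_force: 0.0
```

Request:
{"method": "play_rows", "body": {
  "deltas": [-4, 14.6, 0, 0, 60, -7.9, 29.2, 0, 0, 60, -7.9, 29.2, 0, 0, 60, -7.9, 29.2, 0, 0, 60, -7.9, 29.2, 0, 0, 60, -7.9, 29.2, 0, 0, 60, -7.9, 29.2, 0, 0, 60, -7.9, 29.2, 0, 0, 60, -7.9, 29.2, 0, 0, 60, -7.9, 29.2, 0, 0, 60]
}}

```text
t: 42.58
tool_pos: [0.4969, -0.2284, 0.2026]
orientation: [-3.112, 0.429, 0.001]
force: [-0.1, -0.1, -0.0]
opening: 0.0602
gripper_force: 0.0
```

Request:
{"method": "play_rows", "body": {
  "deltas": [-7.9, 29.2, 0, 0, 55, -4.2, 14.4, 0, 0, 55, 0, 0, 0, 0, 55, 0, 0, 0, 0, 55, 0, 0, 0, 0, 55]
}}

```text
t: 43.0
tool_pos: [0.4748, -0.2655, 0.2027]
orientation: [-3.112, 0.429, 0.0]
force: [-0.0, -0.2, -1.0]
opening: 0.0549
gripper_force: 0.0
```

Request:
{"method": "play_rows", "body": {
  "deltas": [0, 0.6, 10, 0, 55, 0, 0, 15, 0, 55, 0, 0, 15, 0, 55, 0, 0, 15, 0, 55, 0, 0, 15, 0, 55, 0, 0, 12, 0, 55, 0, 0, 6, 0, 55, 0, 0, 2, 0, 55, 0, 0, 0, 0, 55, 0, 0, 0, 0, 55]
}}

```text
t: 43.83
tool_pos: [0.4749, -0.2668, 0.1136]
orientation: [3.112, -0.428, 0.001]
force: [0.8, 0.7, 0.2]
opening: 0.0547
gripper_force: 0.0
```

Request:
{"method": "play_rows", "body": {
  "deltas": [0, 0, 0, 0, 20, 0, 0, 0, 0, 20, 0, 0, 0, 0, 20, 0, 0, 0, 0, 20, 0, 0, 0, 0, 20, 0, 0, 0, 0, 20]
}}

```text
t: 44.33
tool_pos: [0.4745, -0.267, 0.1132]
orientation: [3.112, -0.429, 0.001]
force: [-1.0, -1.1, 1.8]
opening: 0.0274
gripper_force: 30.0
```

Request:
{"method": "play_rows", "body": {
  "deltas": [0, 0, -4, 0, 20, 0, 0, -10, 0, 20, 0, 0, -16, 0, 20, 0, 0, -20, 0, 20, 0, 0, -20, 0, 20, 0, 0, -16, 0, 20, 0, 0, -10, 0, 20, 0, 0, -4, 0, 20, 0, 0, 0, 0, 20, 0, 0, 0, 0, 20]
}}

```text
t: 45.17
tool_pos: [0.474, -0.2665, 0.2121]
orientation: [-3.112, 0.429, 0.002]
force: [0.9, -0.5, -4.5]
opening: 0.0275
gripper_force: 30.0
```

Request:
{"method": "play_rows", "body": {
  "deltas": [-1.9, -14, 0, 0, 20, -3.9, -28, 0, 0, 20, -3.9, -28, 0, 0, 20, -3.9, -28, 0, 0, 20, -3.9, -28, 0, 0, 20, -3.9, -28, 0, 0, 20, -3.9, -28, 0, 0, 20, -3.9, -28, 0, 0, 20, -3.9, -28, 0, 0, 20, -3.9, -28, 0, 0, 20]
}}

```text
t: 46.0
tool_pos: [0.5096, 0.0015, 0.2115]
orientation: [-3.112, 0.428, 0.004]
force: [0.6, -0.0, -3.4]
opening: 0.0272
gripper_force: 30.0
```

Request:
{"method": "play_rows", "body": {
  "deltas": [-1.6, -14.2, 0, 0, 20, 0, 0, 0, 0, 20, 0, 0, 8, 0, 20, 0, 0, 16, 0, 20, 0, 0, 16, 0, 20, 0, 0, 8, 0, 20, 0, 0, 0, 0, 20, 0, 0, 0, 0, 20]
}}

```text
t: 46.67
tool_pos: [0.5122, 0.0129, 0.1641]
orientation: [3.112, -0.43, -0.003]
force: [0.4, -0.1, -3.0]
opening: 0.0273
gripper_force: 30.0
```

Request:
{"method": "play_rows", "body": {
  "deltas": [0, 0, 8, 0, 20, 0, 0, 12, 0, 20, 0, 0, 12, 0, 20, 0, 0, 8, 0, 20, 0, 0, 4, 0, 20, 0, 0, 1.5, 0, 20, 0, 0, 0, 0, 20, 0, 0, 0, 0, 20]
}}

```text
t: 47.33
tool_pos: [0.5132, 0.0135, 0.1197]
orientation: [-3.112, 0.429, -0.001]
force: [0.2, 0.3, -3.2]
opening: 0.0275
gripper_force: 30.0
```

Request:
{"method": "play_rows", "body": {
  "deltas": [0, 0, 2, 0, 20, 0, 0, 1.5, 0, 20, 0, 0, 1, 0, 20, 0, 0, 0, 0, 20, 0, 0, 0, 0, 20]
}}

```text
t: 47.75
tool_pos: [0.513, 0.0134, 0.1149]
orientation: [3.112, -0.429, -0.0]
force: [-0.4, 0.5, -4.0]
opening: 0.0273
gripper_force: 30.0
```

Request:
{"method": "play_rows", "body": {
  "deltas": [0, 0, 0.5, 0, 20, 0, 0, 0, 0, 20, 0, 0, 0, 0, 20]
}}

```text
t: 48.0
tool_pos: [0.513, 0.0135, 0.1144]
orientation: [3.112, -0.429, -0.0]
force: [-1.3, 0.2, -3.6]
opening: 0.0273
gripper_force: 30.0
```

Request:
{"method": "play_rows", "body": {
  "deltas": [0, 0, 0.5, 0, 20, 0, 0, 0, 0, 20, 0, 0, 0, 0, 20]
}}

```text
t: 48.25
tool_pos: [0.5132, 0.0134, 0.1143]
orientation: [3.112, -0.429, 0.001]
force: [-0.6, 0.5, 0.4]
opening: 0.0273
gripper_force: 30.0
```

Request:
{"method": "play_rows", "body": {
  "deltas": [0, 0, 0, 0, 55, 0, 0, 0, 0, 55, 0, 0, 0, 0, 55, 0, 0, 0, 0, 55, 0, 0, -5, 0, 55, 0, 0, -15, 0, 55, 0, 0, -25, 0, 55, 0, 0, -25, 0, 55, 0, 0, -15, 0, 55, 0, 0, -5, 0, 55]
}}

```text
t: 49.08
tool_pos: [0.5148, 0.0134, 0.2078]
orientation: [-3.112, 0.429, -0.009]
force: [0.9, -0.1, 0.9]
opening: 0.0549
gripper_force: 0.0
```

Request:
{"method": "play_rows", "body": {
  "deltas": [5.6, 12.4, 0, 0, 60, 11.3, 24.7, 0, 0, 60, 11.3, 24.7, 0, 0, 60, 11.3, 24.7, 0, 0, 60, 11.3, 24.7, 0, 0, 60, 11.3, 24.7, 0, 0, 60, 11.3, 24.7, 0, 0, 60, 11.3, 24.7, 0, 0, 60, 11.3, 24.7, 0, 0, 60, 11.3, 24.7, 0, 0, 60]
}}

```text
t: 49.92
tool_pos: [0.5525, -0.2427, 0.203]
orientation: [-3.112, 0.429, 0.002]
force: [-0.1, -0.5, -0.4]
opening: 0.0601
gripper_force: 0.0
```

Request:
{"method": "play_rows", "body": {
  "deltas": [11.3, 24.7, 0, 0, 60, 5.3, 12.2, 0, 0, 60, 0, 0, 0, 0, 60, 0, 0, 0, 0, 60, 0, 0, 0, 0, 60]
}}

```text
t: 50.33
tool_pos: [0.5587, -0.2803, 0.2035]
orientation: [-3.111, 0.428, 0.001]
force: [0.5, 0.5, 0.0]
opening: 0.0601
gripper_force: 0.0
```

Request:
{"method": "play_rows", "body": {
  "deltas": [0, 0.6, 10, 0, 60, 0, 0, 15, 0, 60, 0, 0, 15, 0, 60, 0, 0, 15, 0, 60, 0, 0, 12, 0, 60, 0, 0, 6, 0, 60, 0, 0, 3, 0, 60, 0, 0, 0, 0, 60, 0, 0, 0, 0, 60]
}}

```text
t: 51.08
tool_pos: [0.559, -0.2821, 0.1286]
orientation: [3.112, -0.428, 0.001]
force: [0.6, -0.3, 0.7]
opening: 0.0599
gripper_force: 0.0
```

Request:
{"method": "play_rows", "body": {
  "deltas": [0, 0, 0, 0, 25, 0, 0, 0, 0, 25, 0, 0, 0, 0, 25, 0, 0, 0, 0, 25, 0, 0, 0, 0, 25, 0, 0, 0, 0, 25]
}}

```text
t: 51.58
tool_pos: [0.5589, -0.2821, 0.1282]
orientation: [-3.112, 0.429, -0.001]
force: [1.2, 0.3, 1.4]
opening: 0.0318
gripper_force: 30.0
```

Request:
{"method": "play_rows", "body": {
  "deltas": [0, 0, -4, 0, 25, 0, 0, -10, 0, 25, 0, 0, -16, 0, 25, 0, 0, -22, 0, 25, 0, 0, -24, 0, 25, 0, 0, -24, 0, 25, 0, 0, -22, 0, 25, 0, 0, -18, 0, 25, 0, 0, -14, 0, 25, 0, 0, -6, 0, 25]
}}

```text
t: 52.42
tool_pos: [0.5593, -0.2825, 0.2912]
orientation: [3.111, -0.429, 0.005]
force: [0.5, -0.3, -2.5]
opening: 0.0317
gripper_force: 30.0
```

Request:
{"method": "play_rows", "body": {
  "deltas": [-3.2, -9.1, 0, 0, 25, -6.4, -18.2, 0, 0, 25, -9.6, -27.3, 0, 0, 25, -10.7, -30.3, 0, 0, 25, -10.7, -30.3, 0, 0, 25, -10.7, -30.3, 0, 0, 25, -10.7, -30.3, 0, 0, 25, -10.7, -30.3, 0, 0, 25, -10.7, -30.3, 0, 0, 25, -10.7, -30.3, 0, 0, 25]
}}

```text
t: 53.25
tool_pos: [0.5387, 0.0023, 0.286]
orientation: [-3.112, 0.428, 0.004]
force: [1.3, 1.0, -3.1]
opening: 0.0317
gripper_force: 30.0
```

Request:
{"method": "play_rows", "body": {
  "deltas": [-10.7, -30.3, 0, 0, 25, -9.6, -27.3, 0, 0, 25, -6.4, -18.2, 0, 0, 25, -3.3, -9.4, 0, 0, 25, 0, 0, 0, 0, 25, 0, 0, 10, 0, 25, 0, 0, 20, 0, 25, 0, 0, 20, 0, 25, 0, 0, 10, 0, 25, 0, 0, 0, 0, 25]
}}

```text
t: 54.08
tool_pos: [0.5323, 0.0887, 0.2238]
orientation: [3.11, -0.431, -0.01]
force: [-1.4, 0.0, -3.7]
opening: 0.0314
gripper_force: 30.0
```

Request:
{"method": "play_rows", "body": {
  "deltas": [0, 0, 10, 0, 25, 0, 0, 18, 0, 25, 0, 0, 18, 0, 25, 0, 0, 16, 0, 25, 0, 0, 14, 0, 25, 0, 0, 10, 0, 25, 0, 0, 4, 0, 25, 0, 0, 2, 0, 25, 0, 0, 0, 0, 25, 0, 0, 0, 0, 25]
}}

```text
t: 54.92
tool_pos: [0.5351, 0.0902, 0.137]
orientation: [-3.112, 0.429, -0.002]
force: [0.5, 0.3, -3.2]
opening: 0.0317
gripper_force: 30.0
```

Request:
{"method": "play_rows", "body": {
  "deltas": [0, 0, 3, 0, 25, 0, 0, 2, 0, 25, 0, 0, 1, 0, 25, 0, 0, 0.3, 0, 25, 0, 0, 0, 0, 25, 0, 0, 0, 0, 25]
}}

```text
t: 55.42
tool_pos: [0.5344, 0.0903, 0.1297]
orientation: [3.112, -0.429, 0.0]
force: [-0.2, 0.7, -2.9]
opening: 0.0313
gripper_force: 30.0
```

Request:
{"method": "play_rows", "body": {
  "deltas": [0, 0, 0.4, 0, 25, 0, 0, 0, 0, 25, 0, 0, 0, 0, 25]
}}

```text
t: 55.67
tool_pos: [0.5343, 0.0903, 0.1293]
orientation: [-3.112, 0.429, -0.0]
force: [-0.2, -0.9, -3.1]
opening: 0.0317
gripper_force: 30.0
```

Request:
{"method": "play_rows", "body": {
  "deltas": [0, 0, 0.5, 0, 25, 0, 0, 0, 0, 25, 0, 0, 0, 0, 25]
}}

```text
t: 55.92
tool_pos: [0.5346, 0.0903, 0.1292]
orientation: [-3.112, 0.429, -0.001]
force: [-0.6, -0.1, 1.1]
opening: 0.0314
gripper_force: 30.0
```

Contact made; I release, rise and clear the view.

Request:
{"method": "play_rows", "body": {
  "deltas": [0, 0, 0, 0, 60, 0, 0, 0, 0, 60, 0, 0, 0, 0, 60, 0, 0, 0, 0, 60, 0, 0, -5, 0, 60, 0, 0, -15, 0, 60, 0, 0, -25, 0, 60, 0, 0, -25, 0, 60, 0, 0, -25, 0, 60, 0, 0, -10, 0, 60]
}}

```text
t: 56.75
tool_pos: [0.536, 0.0903, 0.2383]
orientation: [-3.111, 0.429, -0.009]
force: [0.9, 1.0, 0.7]
opening: 0.0597
gripper_force: 0.0
```

Request:
{"method": "play_rows", "body": {
  "deltas": [0, 15, 0, 0, 60, 0, 30, 0, 0, 60, 0, 30, 0, 0, 60, 0, 30, 0, 0, 60, 0, 30, 0, 0, 60, 0, 30, 0, 0, 60, 0, 30, 0, 0, 60, 0, 30, 0, 0, 60, 0, 30, 0, 0, 60, 0, 30, 0, 0, 60]
}}

```text
t: 57.58
tool_pos: [0.4565, -0.1854, 0.2333]
orientation: [-3.112, 0.429, 0.0]
force: [1.4, -0.2, -0.9]
opening: 0.0598
gripper_force: 0.0
```

Request:
{"method": "play_rows", "body": {
  "deltas": [0, 25, 0, 0, 60, 0, 15, 0, 0, 60, 0, 0, 0, 0, 60, 0, 0, 0, 0, 60]
}}

```text
t: 57.92
tool_pos: [0.4461, -0.223, 0.2332]
orientation: [-3.111, 0.432, 0.001]
force: [0.2, -0.0, -0.3]
opening: 0.0603
gripper_force: 0.0
```

```bash
python3 - <<'E'
from h import *; from plant import robot
t=robot.read_camera("top");s=robot.read_camera("side");x=robot.read_state();print(x["tool_pos"],x["t"])
a=cv2.resize(t["pixels"][170:350,115:315],None,fx=2,fy=2)
b=cv2.resize(s["pixels"][180:400,300:500],None,fx=2,fy=2)
o=np.zeros((440,800,3),np.uint8);o[:360,:400]=a;o[:,400:]=b
cv2.imwrite("pics/b7.png",cv2.convertScaleAbs(o,alpha=1.6))
E
```

```text
[ 0.4465757  -0.22186955  0.23342715] 58.0167
```

View pics/b7.png

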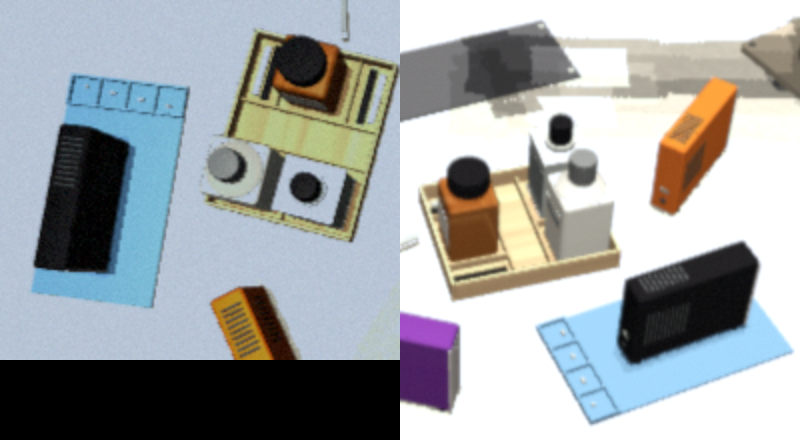

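All three containers are upright in their original cells, and the drive stands on the blue field. I'm checking its position with numbers.

```bash
python3 - <<'E'
from h import *; from plant import robot
np.set_printoptions(precision=1,suppress=True)
t=robot.read_camera("top");s=robot.read_camera("side")
hsv=cv2.cvtColor(t["pixels"],cv2.COLOR_BGR2HSV)
b=blob(cv2.inRange(hsv,(90,70,30),(110,255,255)),(120,200,220,335))
C=np.array([513.2,264.3])/1000;a=np.deg2rad(-8.2);X=np.array([np.cos(a),np.sin(a)]);Y=np.array([-X[1],X[0]])
g=cv2.cvtColor(t["pixels"],cv2.COLOR_BGR2GRAY);gs=cv2.cvtColor(s["pixels"],cv2.COLOR_BGR2GRAY)
d=blob((g<35).astype(np.uint8)*255,(125,215,190,315));e=blob((gs<35).astype(np.uint8)*255,(405,295,485,365))
for n,c,cam in(("top",d,t),("side",e,s)):
    h=cv2.convexHull(c)[:,0]
    E=[[*(C+x*X+y*Y),z] for x in(-.075,.075) for y in(-.018,.018) for z in(.007,.118)]
    H=cv2.convexHull(proj(cam,np.array(E)).astype(np.float32))[:,0]
    print(n,"seen",h.min(0),h.max(0),cv2.minAreaRect(h),"exp",H.min(0),H.max(0),cv2.minAreaRect(H))
E
```

```text
top seen [132 232] [179 305] ((156.30479431152344, 270.18603515625), (36.52781295776367, 73.30638885498047), 10.84030532836914) exp [131.6 229.8] [181.  304.7] ((156.73167419433594, 268.7669982910156), (37.91572570800781, 74.78089904785156), 9.924909591674805)
side seen [409 302] [478 360] ((443.35003662109375, 331.0500183105469), (39.528465270996094, 77.79202270507812), 71.56504821777344) exp [405.4 298.2] [478.9 362.3] ((441.9649353027344, 329.3664855957031), (42.78956604003906, 82.85646057128906), 70.54774475097656)
```

```bash
python3 -c "
from plant import robot
print(robot.close_job())"
```

```text
the job is handed in; nothing more can be done
None
```

The job is handed in after about 58 s of robot time: the drive stands lengthwise on the blue mat's plain field, within about 3 mm of the middle by the cameras, and the bottle, tin and jar are back upright in their own cells.

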